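# Load a ring on the press dial and index it one station

## Robot

A 6-joint arm with a two-finger parallel gripper is mounted at the origin on the work surface. World frame = base frame: x ahead of the robot, y to its left, z up, the work surface at z = 0. Lengths are in m, angles in rad, forces in N, time in s.
With the tool pointing down it reaches from about 0.35 to 0.975 m from the base axis. Payload 7.1 kg.
Tool frame: the origin (TCP) lies midway between the tips of the shut fingers; the grasp point (between the pads) lies r.grip_depth behind it (r.grip_depth is the distance from the TCP to the grasp point, in m); z points along the fingers, y is the line along which they close (so a half turn about z gives the same grasp; the last joint's range is limited). The gripper opens to 88 mm and grips with 3 to 60 N. Pads are 20 mm wide; open, the fingers measure 115 mm over their backs; the gripper's body (75 mm by 178 mm) begins 61 mm behind the grasp point.
Start: joints at [-1.162, 0.423, 1.63, -0, 1.089, -0.019], TCP at [0.259, -0.569, 0.194] pointing down, gripper open.
Joint ranges: [-3, 3], [-0.9, 2.11], [0.09, 2.58], [-1.31, 4.45], [0.11, 2.69], [-2.54, 2.54]. Speed limits (rad/s): [2.39, 2.39, 3.01, 3.14, 3.14, 3.14].

## Interface

Orientations are given as [roll, pitch, yaw] about the fixed x, y, z axes, in that order (R = Rz(yaw) Ry(pitch) Rx(roll)).
In Python, from plant import status, camera, order, r gives the robot as it stands. The module is installed in compiled form; this text tells all that it offers.
- The arm moves only by the tool step_arm, never from a script. Its argument "rows" is a list of rows, each an object of numbers: "dx", "dy", "dz": the shift along the world's x, y, z as a fraction of full scale; "rx", "ry", "rz": the turn, a rotation vector about the world's x, y, z as a fraction of full scale. A call has 1 to 20 rows; each row shifts and turns the commanded pose from where the row before left it; what a row does not reach is not made up. Full scale, the value 1, is 0.04 m for a shift and pi/4 rad for a turn. A row lasts 1/10 s, in which the tool goes at most 50 mm and 8.59 degrees, less where a joint would pass 70% of its speed; a pose out of reach is approached as far as the arm can. A call with a number of a shift or a turn outside -1 to 1 is refused whole. A call with a gripper value outside its range is refused whole. "claw" is the opening, from -1 (shut) to 1 (fully open), set as the call begins (left out, the last holds). The fingers move at their own pace and stop on an object; "squeeze" is the grip in N (left out, the last holds). Time passes only in rows, so rows that do not move let the fingers close. It gives the time, the measured TCP pose, the force, the opening and the grip force at its end, in the units of the state.
- status.observe(): the state, without advancing time (a new reading comes with each control period).
- camera(name): name is "scene" or "side" or "wrist"; returns a dict with "image" (400x640x3 uint8, red, green, blue), "mtx" (3x3 intrinsics, pixels), "R" (3x3) and "t" (3): a world point X has camera coordinates R X + t. Camera axes: x right, y down, z forward; pixel columns grow to the right and rows downward; lengths in m; the calibration is good to about 2 mm. A picture is of the moment at which its call begins. There is no depth.
- order.job_done(): hands the job in; it is judged then, once.
The state is a dict: "time_s": time; "joint_pos": joint angles; "joint_vel": joint speeds; "joint_efforts": joint torques, N m; "eef_pos": TCP position; "eef_rot": TCP orientation; "ft_force": force on the tool from outside, world axes, zero at the start; "ft_torque": the same for the moment, N m; "grip_width": finger opening in m; "gripper_force": force on a finger pad.
Only numpy, scipy, OpenCV 4.12 (cv2) and the standard library are available. Lean on these libraries where they do the work, as an engineer would, in place of code of your own. Each camera call takes 0.05 s, during which the arm holds its last target. There are 200 camera calls.

## Task

Load the loose silver ring from the steel bench block onto the one empty brass post of the ring press's dial, down flat on its seat, and let go. Then push the dial round anticlockwise (seen from above) by a hand knob to its next detent, until the sprung roller has dropped right home in the notch and you feel the dial come up against the stop, never pushing with more than 20 N. Leave the wax block, the gold ring and the graver alone.

Things in the scene. Friction and masses are not known exactly. Their poses are not given: they have to be found in the camera images.
- blank_center (a point): Loose silver ring: outside 26 mm, bore 19 mm, 9 mm high. Lies flat on a 66 x 66 mm steel bench block whose top is 20 mm above the bench. This point is the ring's centre, 4.5 mm above its underside; z is its axis, up.
- post_seat (a point): Empty post: centre of its 29 mm seat flange's top, where the ring's underside must rest, 72 mm above the bench, 72 mm from the dial axis. The brass post on it: 16.4 mm diameter for 14 mm, then a cone to an 8 mm tip 24 mm up. It turns with the dial. The other five posts carry fixed rings. Hand knobs stand 46 mm from it to either side round the dial; radially there is room for fingers.
- red_knob (a point): Red hand knob just clockwise of (behind) the empty post; the other five are black. Upright, 16 mm diameter from 90 to 114 mm above the bench, top at 118. This point: on its axis, 102 mm above the bench, 92 mm from the dial axis. Push from its clockwise side with the side of the closed fingers, tips 88 to 98 mm up (rings reach 81, post tips 96 mm). Do not grip it: a grip breaks the force limit.
- pedestal: Fixed pedestal of the dial. Origin on the bench, on the dial's vertical axis; z up. Aluminium dial, 220 mm diameter, top 68 mm above the bench, boss in its middle up to 88 mm. Six stations, 1.047 rad apart. A green press column, head and ram, 28 cm high, stand on its far right (seen from the robot); the head reaches to 50 mm from the axis, nothing of it over the dial below 124 mm.
- dial (a joint): Dial angle, rad, grows anticlockwise seen from above, from an arbitrary mark. Starts between stations at 0.03 to 0.40; the next detent lies anywhere from 0.65 to 0.95, not measured; the one after is 1.047 on. Stiff: a steady 5 to 7 N at a knob turns it, and it stays where left. Coming up to the detent the push first falls to 0 to 3 N for about 14 mm (roller going down its ramp), then meets the stop.
- detent (a joint): Sprung detent lever at the rim, rad: about 0.01 with its brass roller riding on the rim, 0.17 right home in the notch (above 0.15 is home). At the stop the push at the knob climbs steeply past 8 N: end there at 9 to 15 N and back off; slight over-travel springs back. Well beyond 20 N the roller rides out and the dial has gone past. Left short, the roller stays on its ramp, not home.
- wax_block: Bystander: blue carving-wax block 85 x 36 x 26 mm, loose on the bench; origin at the centre of its underside.
- gold_ring: Bystander: small gold ring, 23 mm outside, 6 mm high, loose on the bench; not for this job. Origin at the centre of its underside.
- graver: Bystander: graver with a pale wooden handle, 150 mm long, 18 mm thick, loose on the bench along its x axis; origin at the ferrule, on the bench.

How it is judged:
By the outcome, as a careful person would: the job done as asked, in the order asked, and still so for the second after the job is handed in, with the robot touching nothing.
It also fails if it takes over 61 s, if anything falls off the work surface, if the arm or the gripper's body presses on something with over 40 N, if the wrist force passes 120 N, or if a joint passes its speed limit or range.

## Working session

There is one attempt and no reset: what is moved stays moved. The work goes in short steps, Python scripts to look and compute and a tool call to move; the robot and the scene stay as the last step left them, time stands still between calls to the robot, and variables do not carry over. Pictures are saved under pics/ and viewed, at most 10 in all, crops included, and the job is handed in when it is done.

Besides the shell and the picture viewer there is one more tool, called as name(argument=value, ...), one argument or row to a line, values as JSON. step_arm: Moves the arm, as the interface text tells. Its arguments: {"type":"object","properties":{"rows":{"type":"array"},"claw":{"type":"number"},"squeeze":{"type":"number"}},"required":["rows"]}

```bash
mkdir -p pics
python3 - <<'E'
from plant import status,camera,r
import cv2
s=status.observe(); print({k:s[k] for k in('time_s','eef_pos','eef_rot','ft_force','grip_width')}, r.grip_depth)
for n in('scene','side'):
    c=camera(n); cv2.imwrite(f'pics/{n}0.png',c['image'][:,:,::-1]); print(n,c['mtx'],c['R'],c['t'])
E
```

```text
{'time_s': 0.0, 'eef_pos': array([ 0.25909724, -0.56810234,  0.19330704]), 'eef_rot': array([-3.14006418e+00, -4.66768331e-05,  4.27833193e-01]), 'ft_force': array([-0.24759808,  0.67547345, -0.79653119]), 'grip_width': 0.08729587282283725} 0.0187
scene [[430.13008266   0.         320.89692023]
 [  0.         430.13008266 206.51714962]
 [  0.           0.           1.        ]] [[ 0.37127787  0.92836433  0.01710026]
 [ 0.69608179 -0.26609899 -0.66682942]
 [-0.61451028  0.25948219 -0.74501417]] [-0.21547681 -0.27501722  1.3851541 ]
side [[401.14468748   0.         323.6435964 ]
 [  0.         401.14468748 192.97366608]
 [  0.           0.           1.        ]] [[-0.99928697 -0.03180767 -0.02034281]
 [-0.01006276  0.74366559 -0.66847605]
 [ 0.03639092 -0.6677947  -0.74345541]] [0.50824762 0.03268385 0.93112437]
```

View pics/scene0.png

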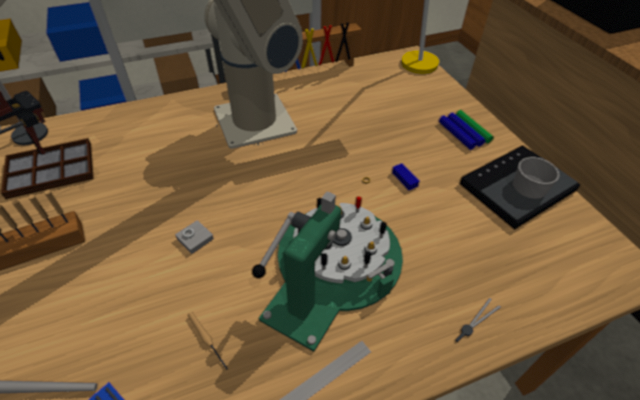

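View pics/side0.png

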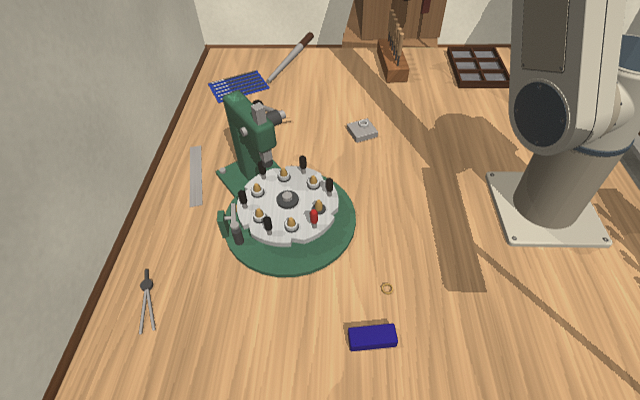

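The views show the ring on its block at scene (192,232) / side (363,123), red knob at scene (358,204) / side (314,214), boss at side (288,197), empty post behind the red knob at about side (318,206), wax at side (373,336), gold ring at (386,288). Next, a magnified crop.

```bash
cat > h.py <<'E'
import numpy as np, cv2
from plant import camera,status
def ray(c,u,v,z):
    d=c['R'].T@np.linalg.solve(c['mtx'],[u,v,1.]); o=-c['R'].T@c['t']
    return o+d*(z-o[2])/d[2]
def proj(c,X):
    p=c['mtx']@(c['R']@np.asarray(X)+c['t']); return p[:2]/p[2]
def tri(cs,uvs):
    A=[];b=[]
    for c,(u,v) in zip(cs,uvs):
        d=c['R'].T@np.linalg.solve(c['mtx'],[u,v,1.]); d/=np.linalg.norm(d); P=np.eye(3)-np.outer(d,d)
        A.append(P); b.append(P@(-c['R'].T@c['t']))
    return np.linalg.solve(sum(A),sum(b))
E
python3 - <<'E'
from h import *
a=camera('scene');b=camera('side')
print('ring',ray(a,192,232,.029),ray(b,363,123,.029))
print('boss',ray(a,341,236,.088),ray(b,288,197,.088))
def red(c):
    h=cv2.cvtColor(c['image'],cv2.COLOR_RGB2HSV); m=cv2.inRange(h,(0,150,80),(6,255,255))|cv2.inRange(h,(174,150,80),(180,255,255))
    n,l,s,ce=cv2.connectedComponentsWithStats(m); return [(ce[i],s[i]) for i in range(1,n) if s[i][4]>20]
print(red(a),red(b))
C1=cv2.resize(a['image'][180:320,240:420],None,fx=4,fy=4,interpolation=2)[:, :400*2]
C2=cv2.resize(b['image'][140:260,210:360],None,fx=5,fy=5,interpolation=2)
cv2.imwrite('pics/c2.png',C2[:,:,::-1])
E
```

```text
ring [ 0.40895971 -0.26851676  0.029     ] [ 0.40809311 -0.27175953  0.029     ]
boss [0.59103571 0.04281944 0.088     ] [0.58070441 0.05448893 0.088     ]
[(array([327.31034483,  28.17241379]), array([323,  25,   9,   8,  29], dtype=int32))] [(array([313.7816092 , 216.03448276]), array([310, 209,   8,  15,  87], dtype=int32))]
```

View pics/c2.png

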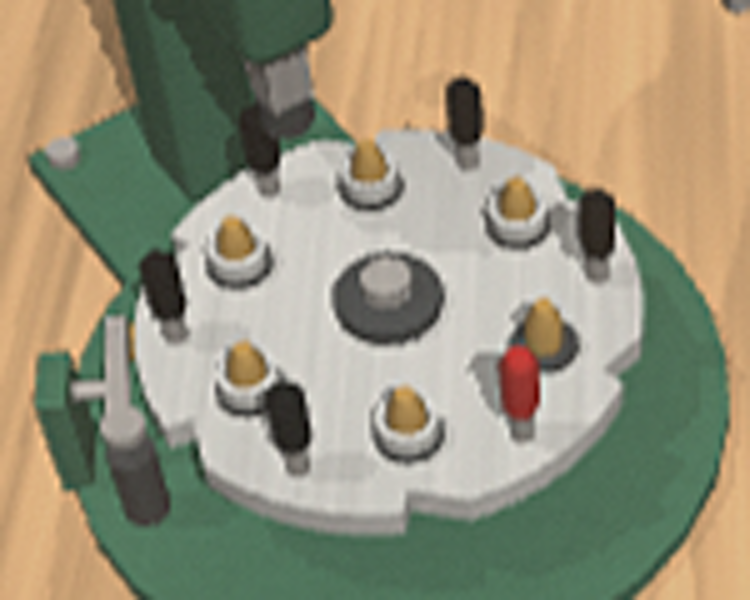

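The crop shows the six brass post tips (the empty one on a dark flange at crop (543,302)), with the red knob just in front of it and the detent lever at left. I'll fit the dial from the tips.

Run:
```python
from h import *
b=camera('side')
f=lambda u,v,z: ray(b,210+u/5-.4,140+v/5-.4,z)
T=np.array([f(u,v,.095) for u,v in [(368,145),(517,180),(543,302),(405,392),(247,345),(234,220)]])
c=T.mean(0); print('axis',c); d=T-c; print(np.hypot(d[:,0],d[:,1]),np.degrees(np.arctan2(d[:,1],d[:,0])))
K=f(519,385,.102);print('knob',K,np.linalg.norm((K-c)[:2]),np.degrees(np.arctan2(*(K-c)[1::-1])))
```

```text
axis [0.58352307 0.04568037 0.095     ]
[0.07103032 0.0720378  0.0712951  0.0722985  0.07085761 0.07186141] [ -78.19425648 -137.78295014  161.70201906  101.4336653    41.99023549
  -18.42987039]
knob [0.52311522 0.11782967 0.102     ] 0.09409904516483926 129.9381469902931
```

step_arm(
  rows=[
    {"dx": 0.372, "dy": 0.745, "dz": -0.1, "rz": 0.105},
    {"dx": 0.372, "dy": 0.745, "dz": -0.1, "rz": 0.105},
    {"dx": 0.372, "dy": 0.745, "dz": -0.1, "rz": 0.105},
    {"dx": 0.372, "dy": 0.745, "dz": -0.1, "rz": 0.105},
    {"dx": 0.372, "dy": 0.745, "dz": -0.1, "rz": 0.105},
    {"dx": 0.372, "dy": 0.745, "dz": -0.1, "rz": 0.105},
    {"dx": 0.372, "dy": 0.745, "dz": -0.1, "rz": 0.105},
    {"dx": 0.372, "dy": 0.745, "dz": -0.1, "rz": 0.105},
    {"dx": 0.372, "dy": 0.745, "dz": -0.1, "rz": 0.105},
    {"dx": 0.372, "dy": 0.745, "dz": -0.1, "rz": 0.105},
    {},
    {},
  ],
  claw=-0.2,
  squeeze=12,
)

```text
validation failed for argument at $.ro...
```

Run:
```python
from h import *
c=camera('wrist'); cv2.imwrite('pics/w1.png',c['image'][:,:,::-1])
s=status.observe(); print(s['time_s'],s['eef_pos'],s['eef_rot'],s['ft_force'],s['grip_width'])
print(proj(c,[.4085,-.27,.029]),proj(c,[*s['eef_pos'][:2],.029]))
```

```text
0.3 [ 0.25923043 -0.5684838   0.19379863] [-3.14107150e+00 -5.33202996e-06  4.27805741e-01] [-0.40719386  0.44356026  0.66908676] 0.08770720028589046
[ 89.2204608  -97.27721657] [316.79728995 177.8177193 ]
```

View pics/w1.png

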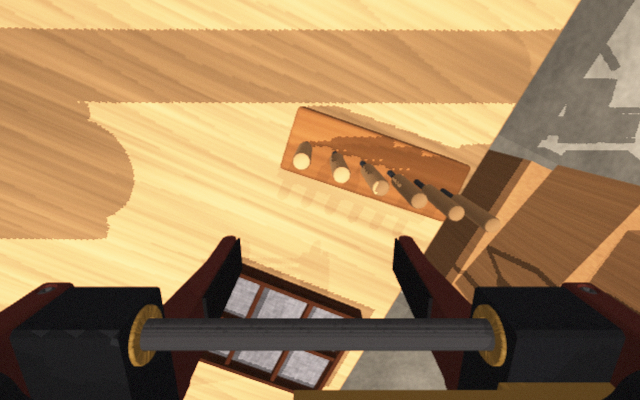

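The move was refused, probably over the empty rows, so this picture only shows the start view (tool rack at (380,180), fingers at the bottom).

step_arm(
  rows=[
    {"dx": 0.372, "dy": 0.745, "dz": -0.1, "rz": 0.105},
    {"dx": 0.372, "dy": 0.745, "dz": -0.1, "rz": 0.105},
    {"dx": 0.372, "dy": 0.745, "dz": -0.1, "rz": 0.105},
    {"dx": 0.372, "dy": 0.745, "dz": -0.1, "rz": 0.105},
    {"dx": 0.372, "dy": 0.745, "dz": -0.1, "rz": 0.105},
    {"dx": 0.372, "dy": 0.745, "dz": -0.1, "rz": 0.105},
    {"dx": 0.372, "dy": 0.745, "dz": -0.1, "rz": 0.105},
    {"dx": 0.372, "dy": 0.745, "dz": -0.1, "rz": 0.105},
    {"dx": 0.372, "dy": 0.745, "dz": -0.1, "rz": 0.105},
    {"dx": 0.372, "dy": 0.745, "dz": -0.1, "rz": 0.105},
    {"dx": 0, "dy": 0, "dz": 0, "rx": 0, "ry": 0, "rz": 0},
    {"dx": 0, "dy": 0, "dz": 0, "rx": 0, "ry": 0, "rz": 0},
  ],
  claw=-0.2,
  squeeze=12,
)

```text
validation failed for argument at $.ro...
```

step_arm(
  rows=[
    {"dx": 0.372, "dy": 0.745, "dz": -0.1, "rx": 0, "ry": 0, "rz": 0.105},
    {"dx": 0.372, "dy": 0.745, "dz": -0.1, "rx": 0, "ry": 0, "rz": 0.105},
    {"dx": 0.372, "dy": 0.745, "dz": -0.1, "rx": 0, "ry": 0, "rz": 0.105},
    {"dx": 0.372, "dy": 0.745, "dz": -0.1, "rx": 0, "ry": 0, "rz": 0.105},
    {"dx": 0.372, "dy": 0.745, "dz": -0.1, "rx": 0, "ry": 0, "rz": 0.105},
    {"dx": 0.372, "dy": 0.745, "dz": -0.1, "rx": 0, "ry": 0, "rz": 0.105},
    {"dx": 0.372, "dy": 0.745, "dz": -0.1, "rx": 0, "ry": 0, "rz": 0.105},
    {"dx": 0.372, "dy": 0.745, "dz": -0.1, "rx": 0, "ry": 0, "rz": 0.105},
    {"dx": 0.372, "dy": 0.745, "dz": -0.1, "rx": 0, "ry": 0, "rz": 0.105},
    {"dx": 0.372, "dy": 0.745, "dz": -0.1, "rx": 0, "ry": 0, "rz": 0.105},
    {"dx": 0, "dy": 0, "dz": 0, "rx": 0, "ry": 0, "rz": 0},
    {"dx": 0, "dy": 0, "dz": 0, "rx": 0, "ry": 0, "rz": 0},
  ],
  claw=-0.2,
  squeeze=12,
)

```text
time_s: 1.5
eef_pos: [0.4084, -0.2704, 0.1542]
eef_rot: [3.141, 0.0, 1.253]
ft_force: [-0.7, -0.2, -0.5]
grip_width: 0.0352
gripper_force: 0.0
```

Run:
```python
from h import *
s=status.observe(); print(s['time_s'],s['eef_pos'],s['eef_rot'],s['ft_force'],s['grip_width'])
c=camera('wrist'); cv2.imwrite('pics/w2.png',c['image'][:,:,::-1])
print(proj(c,[.4085,-.27,.029]),proj(c,[*s['eef_pos'][:2],.029]))
```

```text
1.5 [ 0.4083963  -0.27037533  0.15416784] [3.14147071e+00 2.57549695e-04 1.25335727e+00] [-0.71304876 -0.18955993 -0.46627114] 0.03515309817528641
[316.23035012 185.55801583] [316.24845198 185.91757284]
```

View pics/w2.png

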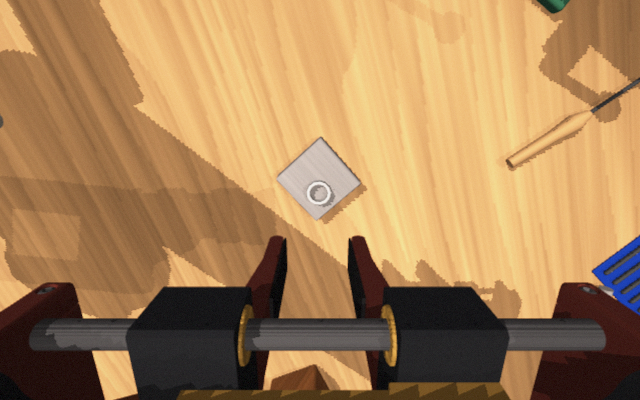

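The ring sits at about (319,193) on its grey block at (319,179), roughly 7 px off the TCP projection at (316,186).

Run:
```python
from h import *
c=camera('wrist'); g=c['image'].astype(int)[170:215,295:345]
m=((g.min(2)>195)&(g.max(2)-g.min(2)<25)).astype(np.uint8)
n,l,s,ce=cv2.connectedComponentsWithStats(m); i=1+s[1:,4].argmax(); x,y,w,h,a=s[i]; print(s[i],ce[i])
print(ray(c,295+x+(w-1)/2,170+y+(h-1)/2,.029))
for u,v in((318.5,193),): print(ray(c,u,v,.029))
```

```text
[ 12  11  24  23 176] [22.85795455 22.48863636]
[ 0.40844112 -0.27812136  0.029     ]
[ 0.40809883 -0.27916336  0.029     ]
```

Run:
```python
from h import *
p=status.observe()['eef_pos']; c=camera('wrist'); print('tcp px',proj(c,p), 'cam',-c['R'].T@c['t'])
b=camera('side'); a=camera('scene')
for q in([.4083,-.2783,.029],[.4083,-.271,.029]): print(proj(a,q),proj(b,q))
A=cv2.resize(a['image'][200:270,150:240],(400,311),interpolation=2)
B=cv2.resize(b['image'][95:165,320:410],(400,311),interpolation=2)
cv2.imwrite('pics/r.png',np.hstack([A,B])[:,:,::-1])
```

```text
tcp px [315.72770265 233.62256924] cam [ 0.43478792 -0.19332161  0.3447213 ]
[187.87965441 232.93865097] [362.84537509 121.51763801]
[190.91803761 232.08902538] [362.93399555 123.17259102]
```

View pics/r.png

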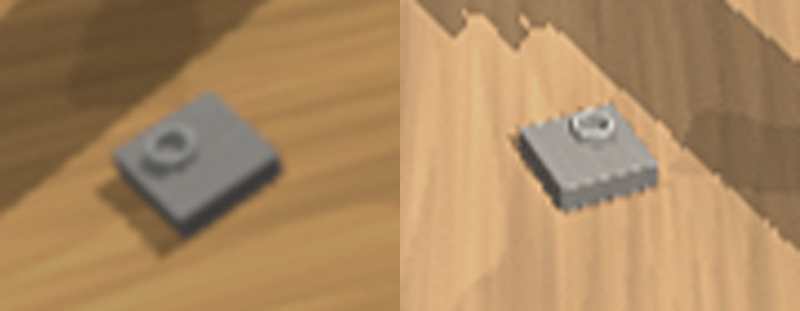

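The ring shows at scene (187.8,232.6) and side (363.4,122.5), which agrees with (0.4083,-0.278). Descending.

step_arm(
  rows=[
    {"dx": 0, "dy": -0.1, "dz": -0.328, "rx": 0, "ry": 0, "rz": 0},
    {"dx": 0, "dy": -0.09, "dz": -0.328, "rx": 0, "ry": 0, "rz": 0},
    {"dx": 0, "dy": 0, "dz": -0.328, "rx": 0, "ry": 0, "rz": 0},
    {"dx": 0, "dy": 0, "dz": -0.328, "rx": 0, "ry": 0, "rz": 0},
    {"dx": 0, "dy": 0, "dz": -0.328, "rx": 0, "ry": 0, "rz": 0},
    {"dx": 0, "dy": 0, "dz": -0.328, "rx": 0, "ry": 0, "rz": 0},
    {"dx": 0, "dy": 0, "dz": -0.328, "rx": 0, "ry": 0, "rz": 0},
    {"dx": 0, "dy": 0, "dz": -0.328, "rx": 0, "ry": 0, "rz": 0},
    {"dx": 0, "dy": 0, "dz": -0.328, "rx": 0, "ry": 0, "rz": 0},
    {"dx": 0, "dy": 0, "dz": -0.328, "rx": 0, "ry": 0, "rz": 0},
    {"dx": 0, "dy": 0, "dz": 0, "rx": 0, "ry": 0, "rz": 0},
    {"dx": 0, "dy": 0, "dz": 0, "rx": 0, "ry": 0, "rz": 0},
  ],
)

```text
time_s: 2.95
eef_pos: [0.408, -0.2781, 0.0226]
eef_rot: [-3.141, -0.0, 1.253]
ft_force: [0.1, 1.3, -0.6]
grip_width: 0.0348
gripper_force: 0.0
```

step_arm(
  rows=[
    {"dx": 0, "dy": 0, "dz": 0, "rx": 0, "ry": 0, "rz": 0},
    {"dx": 0, "dy": 0, "dz": 0, "rx": 0, "ry": 0, "rz": 0},
    {"dx": 0, "dy": 0, "dz": 0, "rx": 0, "ry": 0, "rz": 0},
    {"dx": 0, "dy": 0, "dz": 0, "rx": 0, "ry": 0, "rz": 0},
    {"dx": 0, "dy": 0, "dz": 0, "rx": 0, "ry": 0, "rz": 0},
  ],
  claw=-1,
)

```text
time_s: 3.45
eef_pos: [0.4082, -0.2784, 0.0231]
eef_rot: [3.141, 0.0, 1.252]
ft_force: [0.6, -0.1, -0.7]
grip_width: 0.001
gripper_force: 0.0
```

step_arm(
  rows=[
    {"dx": 0, "dy": 0, "dz": 0.5, "rx": 0, "ry": 0, "rz": 0},
    {"dx": 0, "dy": 0, "dz": 0.5, "rx": 0, "ry": 0, "rz": 0},
    {"dx": 0, "dy": 0, "dz": 0.5, "rx": 0, "ry": 0, "rz": 0},
    {"dx": 0, "dy": 0, "dz": 0.5, "rx": 0, "ry": 0, "rz": 0},
    {"dx": 0, "dy": 0, "dz": 0, "rx": 0, "ry": 0, "rz": 0},
    {"dx": 0, "dy": 0, "dz": 0, "rx": 0, "ry": 0, "rz": 0},
  ],
  claw=0,
)

```text
time_s: 4.05
eef_pos: [0.4082, -0.2783, 0.1029]
eef_rot: [3.141, 0.0, 1.252]
ft_force: [-0.4, -0.1, -0.5]
grip_width: 0.0433
gripper_force: 0.0
```

Run:
```python
from h import *
c=camera('wrist'); s=status.observe(); print(s['eef_pos'],s['grip_width']);cv2.imwrite('pics/w3.png',c['image'][:,:,::-1])
p=s['eef_pos']; print(proj(c,p),proj(c,[*p[:2],.029]))
```

```text
[ 0.40773122 -0.27797869  0.10229342] 0.04335588689781251
[314.91761475 233.04276123] [315.40393139 200.2985464 ]
```

View pics/w3.png

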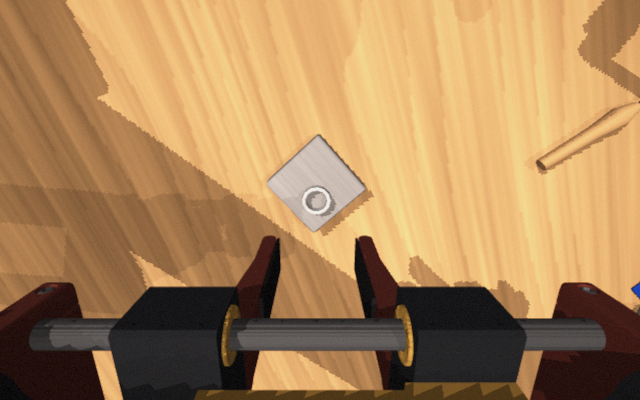

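The ring at (317,201) looks untouched and is right under the TCP projection (315,200). The finger tips appear at row ~238 against the predicted 233. I'll work out where the tips really are.

Run:
```python
from h import *
c=camera('wrist'); s=status.observe(); p=s['eef_pos']
from scipy.spatial.transform import Rotation as Q
R=Q.from_euler('xyz',s['eef_rot']).as_matrix()
print(c['mtx'][0,0], 'cam in tool',R.T@(-c['R'].T@c['t']-p)); print('cam R in tool',(c['R']@R).round(3))
for x in(-.01,0,.01):
  for z in(-.06,-.02,0): print(x,z,proj(c,p+R@[x,.0217,z]),proj(c,p+R@[x,-.0217,z]))
print(ray(c,317,201,.029))
```

```text
310.8727867516735 cam in tool [ 0.08240344  0.00102106 -0.19074823]
cam R in tool [[-0.     1.    -0.   ]
 [-0.954 -0.    -0.299]
 [-0.299  0.     0.954]]
-0.01 -0.06 [359.10226736 300.94511664] [270.56609551 300.9773274 ]
-0.01 -0.02 [350.64177988 261.38135944] [279.84059177 261.40462418]
-0.01 0 [347.56684776 247.00206179] [283.21129974 247.02238471]
0 -0.06 [359.94119906 283.0923754 ] [269.63387828 283.12379534]
0 -0.02 [351.17518784 246.53124482] [279.2458731 246.5539294]
0 0 [348.00652542 233.31544145] [282.72025701 233.33526286]
0.01 -0.06 [360.81437979 264.51080364] [268.66360056 264.54134069]
0.01 -0.02 [351.72586879 231.20024893] [278.63189479 231.22230326]
0.01 0 [348.45910666 219.22714812] [282.21480239 219.24642961]
[ 0.40840513 -0.27849542  0.029     ]
```

step_arm(
  rows=[
    {"dx": 0, "dy": 0, "dz": 0, "rx": 0, "ry": 0, "rz": 0},
    {"dx": 0, "dy": 0, "dz": 0, "rx": 0, "ry": 0, "rz": 0},
    {"dx": 0, "dy": 0, "dz": 0, "rx": 0, "ry": 0, "rz": 0},
    {"dx": 0, "dy": 0, "dz": 0, "rx": 0, "ry": 0, "rz": 0},
  ],
  claw=-1,
)

```text
time_s: 4.55
eef_pos: [0.408, -0.2782, 0.1026]
eef_rot: [-3.141, -0.0, 1.252]
ft_force: [-0.1, 0.1, -0.5]
grip_width: 0.0155
gripper_force: 0.0
```

Run:
```python
from h import *
p=status.observe()['eef_pos']; print(p)
out=[]
for n in('wrist','scene','side'):
    c=camera(n); u=proj(c,p); o=np.clip((u-[32,37]).astype(int),0,[576,326]); print(n,u,o)
    im=c['image'][o[1]:o[1]+75,o[0]:o[0]+65]; out.append(cv2.resize(im,(260,300),interpolation=2))
cv2.imwrite('pics/tip.png',np.hstack(out)[:,:,::-1])
```

```text
[ 0.40799724 -0.27818977  0.10260022]
wrist [315.73822835 233.67323531] [283 196]
scene [181.05462809 212.88367885] [149 175]
side [364.42546324  99.14059969] [332  62]
```

View pics/tip.png

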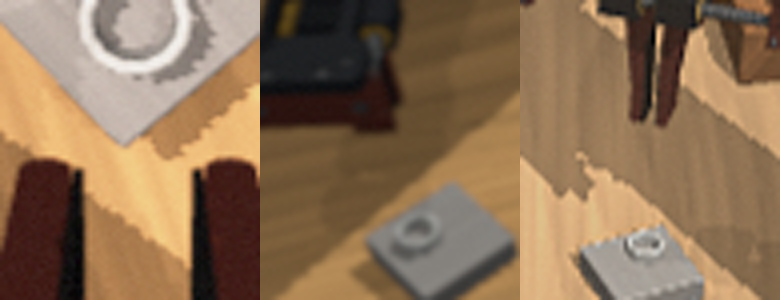

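Side crop: finger tips at pixel (364.8,93.3), while the reported TCP projects to (364.4,99.1). So the tips are about 19 mm above the reported TCP (≈ grip_depth), and the fingers closed above the ring. I'll open, go lower and feel for it.

step_arm(
  rows=[
    {"dx": 0, "dy": 0, "dz": -0.28, "rx": 0, "ry": 0, "rz": 0},
    {"dx": 0, "dy": 0, "dz": -0.28, "rx": 0, "ry": 0, "rz": 0},
    {"dx": 0, "dy": 0, "dz": -0.28, "rx": 0, "ry": 0, "rz": 0},
    {"dx": 0, "dy": 0, "dz": -0.28, "rx": 0, "ry": 0, "rz": 0},
    {"dx": 0, "dy": 0, "dz": -0.28, "rx": 0, "ry": 0, "rz": 0},
    {"dx": 0, "dy": 0, "dz": -0.28, "rx": 0, "ry": 0, "rz": 0},
    {"dx": 0, "dy": 0, "dz": -0.28, "rx": 0, "ry": 0, "rz": 0},
    {"dx": 0, "dy": 0, "dz": -0.28, "rx": 0, "ry": 0, "rz": 0},
    {"dx": 0, "dy": 0, "dz": 0, "rx": 0, "ry": 0, "rz": 0},
    {"dx": 0, "dy": 0, "dz": 0, "rx": 0, "ry": 0, "rz": 0},
  ],
  claw=-0.2,
)

```text
time_s: 5.7
eef_pos: [0.408, -0.2782, 0.013]
eef_rot: [-3.141, -0.0, 1.252]
ft_force: [-0.3, -1.1, 1.1]
grip_width: 0.0353
gripper_force: 0.0
```

step_arm(
  rows=[
    {"dx": 0, "dy": 0, "dz": -0.05, "rx": 0, "ry": 0, "rz": 0},
    {"dx": 0, "dy": 0, "dz": -0.05, "rx": 0, "ry": 0, "rz": 0},
    {"dx": 0, "dy": 0, "dz": -0.05, "rx": 0, "ry": 0, "rz": 0},
    {"dx": 0, "dy": 0, "dz": 0, "rx": 0, "ry": 0, "rz": 0},
  ],
)

```text
time_s: 6.1
eef_pos: [0.4081, -0.2782, 0.0072]
eef_rot: [3.142, 0.0, 1.252]
ft_force: [0.8, -0.4, 0.1]
grip_width: 0.0349
gripper_force: 0.0
```

step_arm(
  rows=[
    {"dx": 0, "dy": 0, "dz": -0.05, "rx": 0, "ry": 0, "rz": 0},
    {"dx": 0, "dy": 0, "dz": 0, "rx": 0, "ry": 0, "rz": 0},
  ],
)

```text
time_s: 6.3
eef_pos: [0.408, -0.2782, 0.0052]
eef_rot: [-3.141, -0.0, 1.253]
ft_force: [0.1, 1.0, 0.1]
grip_width: 0.0349
gripper_force: 0.0
```

step_arm(
  rows=[
    {"dx": 0, "dy": 0, "dz": -0.05, "rx": 0, "ry": 0, "rz": 0},
    {"dx": 0, "dy": 0, "dz": 0, "rx": 0, "ry": 0, "rz": 0},
  ],
)

```text
time_s: 6.5
eef_pos: [0.408, -0.2781, 0.0031]
eef_rot: [-3.141, -0.0, 1.252]
ft_force: [-0.7, -0.0, -0.5]
grip_width: 0.0351
gripper_force: 0.0
```

Try closing here (tip estimate ≈ 0.022).

step_arm(
  rows=[
    {"dx": 0, "dy": 0, "dz": 0, "rx": 0, "ry": 0, "rz": 0},
    {"dx": 0, "dy": 0, "dz": 0, "rx": 0, "ry": 0, "rz": 0},
    {"dx": 0, "dy": 0, "dz": 0, "rx": 0, "ry": 0, "rz": 0},
    {"dx": 0, "dy": 0, "dz": 0, "rx": 0, "ry": 0, "rz": 0},
  ],
  claw=-1,
)

```text
time_s: 6.9
eef_pos: [0.4081, -0.2783, 0.0033]
eef_rot: [3.142, 0.0, 1.252]
ft_force: [-0.0, 0.2, 0.0]
grip_width: 0.0067
gripper_force: 0.0
```

step_arm(
  rows=[
    {"dx": 0, "dy": 0, "dz": 0, "rx": 0, "ry": 0, "rz": 0},
    {"dx": 0, "dy": 0, "dz": 0, "rx": 0, "ry": 0, "rz": 0},
    {"dx": 0, "dy": 0, "dz": 0, "rx": 0, "ry": 0, "rz": 0},
    {"dx": 0, "dy": 0, "dz": 0, "rx": 0, "ry": 0, "rz": 0},
  ],
  claw=-0.2,
)

```text
time_s: 7.3
eef_pos: [0.4081, -0.2782, 0.0033]
eef_rot: [-3.142, -0.0, 1.252]
ft_force: [0.3, -1.0, -0.4]
grip_width: 0.0334
gripper_force: 0.0
```

Run:
```python
from h import *
p=status.observe()['eef_pos']; print(p,status.observe()['grip_width'])
out=[]
for n,(x,y,w,h) in {'wrist':(240,130,160,130),'side':(325,75,80,65),'scene':(150,195,80,65)}.items():
    c=camera(n); print(n,proj(c,p),proj(c,p+[0,0,.03]),proj(c,[.4083,-.2783,.029]))
    out.append(cv2.resize(c['image'][y:y+h,x:x+w],(400,325) if n!='wrist' else (400,325),interpolation=2))
cv2.imwrite('pics/tip2.png',np.vstack([np.hstack(out[:2]),np.hstack([out[2],out[2]*0])])[:600,:,::-1])
```

```text
[ 0.40810005 -0.2782423   0.00327839] 0.033447308279974136
wrist [315.70314033 233.63019737] [315.47752096 254.58614284] [315.86954246 251.18207293]
side [362.4393539  128.84805615] [362.9998335  120.28930787] [362.84537509 121.51763801]
scene [190.11537084 239.35644089] [187.51038381 231.76932253] [187.87965441 232.93865097]
```

View pics/tip2.png

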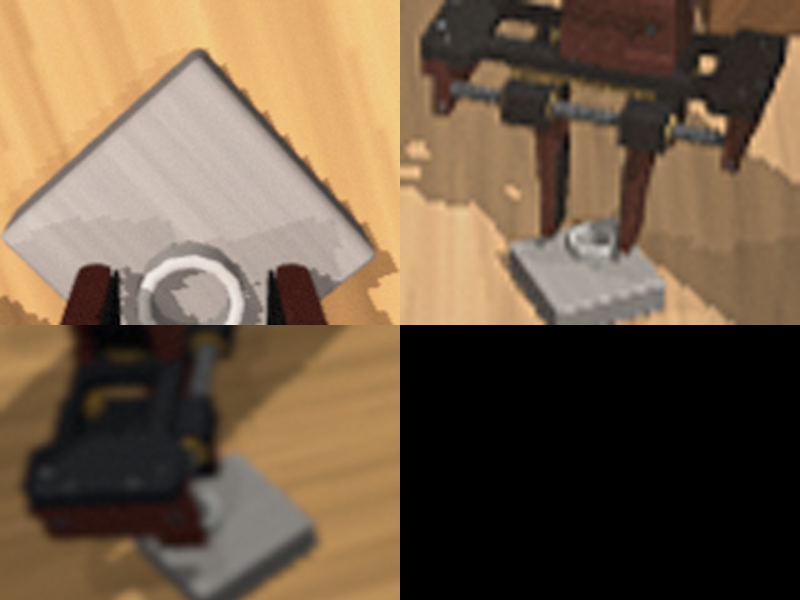

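Now 10 pictures are used. The wrist crop shows the ring at (318,250), centred between the pads (287 and 347). In the side crop the tips are at about the level of the ring's top. So I'll go lower by feel.

step_arm(
  rows=[
    {"dx": 0, "dy": 0, "dz": -0.05, "rx": 0, "ry": 0, "rz": 0},
    {"dx": 0, "dy": 0, "dz": -0.05, "rx": 0, "ry": 0, "rz": 0},
    {"dx": 0, "dy": 0, "dz": 0, "rx": 0, "ry": 0, "rz": 0},
  ],
)

```text
time_s: 7.75
eef_pos: [0.4079, -0.2781, -0.0011]
eef_rot: [-3.141, -0.0, 1.253]
ft_force: [-0.5, -0.1, 0.3]
grip_width: 0.0351
gripper_force: 0.0
```

step_arm(
  rows=[
    {"dx": 0, "dy": 0, "dz": -0.05, "rx": 0, "ry": 0, "rz": 0},
    {"dx": 0, "dy": 0, "dz": 0, "rx": 0, "ry": 0, "rz": 0},
  ],
)

```text
time_s: 7.95
eef_pos: [0.408, -0.2781, -0.003]
eef_rot: [-3.141, -0.0, 1.252]
ft_force: [-0.3, 0.0, 0.0]
grip_width: 0.035
gripper_force: 0.0
```

step_arm(
  rows=[
    {"dx": 0, "dy": 0, "dz": -0.025, "rx": 0, "ry": 0, "rz": 0},
    {"dx": 0, "dy": 0, "dz": 0, "rx": 0, "ry": 0, "rz": 0},
  ],
)

```text
time_s: 8.15
eef_pos: [0.4081, -0.2782, -0.0038]
eef_rot: [-3.141, -0.0, 1.252]
ft_force: [0.3, -1.1, 1.4]
grip_width: 0.0353
gripper_force: 0.0
```

Try closing here.

step_arm(
  rows=[
    {"dx": 0, "dy": 0, "dz": 0, "rx": 0, "ry": 0, "rz": 0},
    {"dx": 0, "dy": 0, "dz": 0, "rx": 0, "ry": 0, "rz": 0},
    {"dx": 0, "dy": 0, "dz": 0, "rx": 0, "ry": 0, "rz": 0},
  ],
  claw=-1,
)

```text
time_s: 8.45
eef_pos: [0.4081, -0.2783, -0.0037]
eef_rot: [3.142, 0.0, 1.252]
ft_force: [0.1, 0.4, -0.7]
grip_width: 0.0248
gripper_force: 12.0
```

step_arm(
  rows=[
    {"dx": 0, "dy": 0, "dz": 0.1, "rx": 0, "ry": 0, "rz": 0},
    {"dx": 0, "dy": 0, "dz": 0.4, "rx": 0, "ry": 0, "rz": 0},
    {"dx": 0, "dy": 0, "dz": 1, "rx": 0, "ry": 0, "rz": 0},
    {"dx": 0, "dy": 0, "dz": 1, "rx": 0, "ry": 0, "rz": 0},
    {"dx": 0, "dy": 0, "dz": 0.5, "rx": 0, "ry": 0, "rz": 0},
    {"dx": 0, "dy": 0, "dz": 0, "rx": 0, "ry": 0, "rz": 0},
    {"dx": 0, "dy": 0, "dz": 0, "rx": 0, "ry": 0, "rz": 0},
  ],
)

```text
time_s: 9.15
eef_pos: [0.4081, -0.2782, 0.1164]
eef_rot: [3.141, 0.0, 1.252]
ft_force: [-0.5, -0.4, -0.5]
grip_width: 0.0249
gripper_force: 12.0
```

```bash
cat >> h.py <<'E'
from scipy.spatial.transform import Rotation as Q
def ringpx(c,box,t=185):
    x0,y0,x1,y1=box; g=c['image'].astype(int)[y0:y1,x0:x1]
    m=((g.min(2)>t)&(g.max(2)-g.min(2)<30)).astype(np.uint8)
    n,l,s,ce=cv2.connectedComponentsWithStats(m); o=[]
    for i in range(1,n):
        if s[i,4]>25:
            x,y,w,h,a=s[i]; o.append((x0+x+(w-1)/2,y0+y+(h-1)/2,w,h,a))
    return o
E
python3 - <<'E'
from h import *
s=status.observe(); print(s['eef_pos'],s['grip_width'],s['gripper_force'],s['ft_force'])
c=camera('wrist'); print(ringpx(c,(270,200,370,300)),proj(c,s['eef_pos']+[0,0,.03]))
# coarse text view around
g=cv2.cvtColor(c['image'],cv2.COLOR_RGB2GRAY)[215:285:2,276:364:2]
for row in g: print(''.join(' .:-=+*#%@'[v*10//256] for v in row))
E
```

```text
[ 0.40807517 -0.27821695  0.11642928] 0.024862210196053766 11.999940080568194 [-0.45351766 -0.43572267 -0.48618986]
[(np.float64(318.5), np.float64(255.0), np.int32(40), np.int32(37), np.int32(286))] [315.54679537 254.59567555]<stdin>:6: RuntimeWarning: overflow encountered in scalar multiply
Traceback (most recent call last):
OverflowError: Python integer 256 out of bounds for uint8
```

Run:
```python
from h import *
a=camera('scene');b=camera('side'); c=camera('wrist');s=status.observe(); p=s['eef_pos']
print('ring', ray(c,318.5,255,p[2]+.0328)-p)
for z in(.1,.2,.28): print(z,'ball',ray(a,259,270,z),'base of lever',ray(a,293,218,z),'side ball?',ray(b,258,103,z),ray(b,287,118,z))
```

```text
ring [0.00199651 0.0005847  0.0328    ]
0.1 ball [ 0.6199904  -0.15553714  0.1       ] base of lever [ 0.51209209 -0.04333191  0.1       ] side ball? [ 0.68823213 -0.26385122  0.1       ] [ 0.60551772 -0.20035838  0.1       ]
0.2 ball [ 0.68680785 -0.16577656  0.2       ] base of lever [ 0.59325286 -0.06848718  0.2       ] side ball? [ 0.65397687 -0.1233228   0.2       ] [ 0.5845087  -0.06999798  0.2       ]
0.28 ball [ 0.74026181 -0.1739681   0.28      ] base of lever [ 0.65818147 -0.08861141  0.28      ] side ball? [ 0.62657267 -0.01090007  0.28      ] [0.56770149 0.03429035 0.28      ]
```

step_arm(
  rows=[
    {"dx": 0, "dy": 0.962, "dz": 0.1, "rx": 0, "ry": 0, "rz": 0},
    {"dx": 0, "dy": 0.962, "dz": 0.1, "rx": 0, "ry": 0, "rz": 0},
    {"dx": 0, "dy": 0.962, "dz": 0.1, "rx": 0, "ry": 0, "rz": 0},
    {"dx": 0, "dy": 0.962, "dz": 0, "rx": 0, "ry": 0, "rz": 0},
    {"dx": 0, "dy": 0.962, "dz": 0, "rx": 0, "ry": 0, "rz": 0},
    {"dx": 0, "dy": 0.962, "dz": 0, "rx": 0, "ry": 0, "rz": 0},
    {"dx": 0, "dy": 0.962, "dz": 0, "rx": 0, "ry": 0, "rz": 0},
    {"dx": 0, "dy": 0.962, "dz": 0, "rx": 0, "ry": 0, "rz": 0},
    {"dx": 0, "dy": 0.962, "dz": 0, "rx": 0, "ry": 0, "rz": 0},
    {"dx": 0.5, "dy": 0, "dz": 0, "rx": 0, "ry": 0, "rz": 0},
    {"dx": 0.7, "dy": 0, "dz": 0, "rx": 0, "ry": 0, "rz": 0},
    {"dx": 0.7, "dy": 0, "dz": 0, "rx": 0, "ry": 0, "rz": 0},
    {"dx": 0.5, "dy": 0, "dz": 0, "rx": 0, "ry": 0, "rz": 0},
    {"dx": 0, "dy": 0, "dz": 0, "rx": 0, "ry": 0, "rz": 0},
    {"dx": 0, "dy": 0, "dz": 0, "rx": 0, "ry": 0, "rz": 0},
  ],
)

```text
time_s: 10.85
eef_pos: [0.5028, 0.0679, 0.1271]
eef_rot: [-3.139, 0.001, 1.252]
ft_force: [-0.9, 0.7, 0.3]
grip_width: 0.0248
gripper_force: 12.0
```

Run:
```python
from h import *
s=status.observe(); p=s['eef_pos']; print(s['time_s'],p,s['eef_rot'],s['ft_force'],s['grip_width'])
c=camera('wrist'); h=cv2.cvtColor(c['image'],cv2.COLOR_RGB2HSV)
print('ring',ringpx(c,(270,200,370,300)))
for nm,m in(('brass',cv2.inRange(h,(14,110,90),(28,255,255))),('red',cv2.inRange(h,(0,170,90),(6,255,255))|cv2.inRange(h,(175,170,90),(180,255,255)))):
    n,l,st,ce=cv2.connectedComponentsWithStats(m)
    for i in range(1,n):
        if st[i,4]>60: print(nm,st[i],ce[i].round(1),ray(c,*ce[i],.09).round(4))
for X,n in(([.5151,.0682,.096],'tip'),([.5151,.0682,.072],'seat'),([.5222,.1143,.102],'knob'),([.5835,.0457,.088],'boss')): print(n,proj(c,X))
cv2.imwrite('pics/w4.png',c['image'][:,:,::-1])
```

```text
10.85 [0.5027764  0.06791948 0.12708122] [-3.13892064e+00  1.16993193e-03  1.25228044e+00] [-0.93819522  0.72184802  0.25202291] 0.024826677700786073
ring [(np.float64(329.5), np.float64(225.5), np.int32(80), np.int32(52), np.int32(2215)), (np.float64(318.5), np.float64(254.5), np.int32(40), np.int32(36), np.int32(573)), (np.float64(334.5), np.float64(281.5), np.int32(10), np.int32(16), np.int32(74))]
brass [     0      0    640    319 107303] [240.6 133.2] [0.4708 0.1438 0.09  ]
brass [370 114  24  23 427] [381.8 124.9] [0.5685 0.1177 0.09  ]
brass [467 114  28  23 506] [480.3 125.2] [0.635  0.0956 0.09  ]
brass [322 193  20  24 396] [331.5 204.5] [0.5167 0.072  0.09  ]
brass [501 195  28  22 456] [514.3 206.6] [0.6498 0.0265 0.09  ]
brass [367 265  16  22 191] [375.7 274.1] [0.5332 0.0028 0.09  ]
brass [446 265  23  23 374] [458.  276.1] [ 0.5975 -0.0203  0.09  ]
brass [ 290  274   56   45 1528] [313.3 302.9] [ 0.4753 -0.0076  0.09  ]
brass [363 305  13  61 436] [370.5 335.6] [ 0.5128 -0.0556  0.09  ]
brass [467 304  22  15 109] [477.2 312.8] [ 0.6066 -0.0611  0.09  ]
brass [259 307   8  59 248] [261.8 337.5] [ 0.4203 -0.0275  0.09  ]
brass [  92  350   67   50 2731] [126.1 374.5] [ 0.2847 -0.0273  0.09  ]
brass [ 265  351   95   49 3364] [316.2 373.1] [ 0.4538 -0.0808  0.09  ]
brass [ 368  351  174   49 3714] [483.8 378.1] [ 0.6005 -0.1348  0.09  ]
brass [166 390  24   8  94] [176.  392.5] [ 0.3193 -0.0615  0.09  ]
brass [194 390  30  10 144] [206.7 393.1] [ 0.3469 -0.0714  0.09  ]
brass [236 390  22   8 100] [244.9 392.6] [ 0.3818 -0.082   0.09  ]
red [313 140  22  26 468] [323.2 152.5] [0.5229 0.1121 0.09  ]
tip [331.37231317 212.12434206]
seat [330.18141329 202.43828385]
knob [321.5300764  152.36671146]
boss [423.38704024 208.70739812]
```

Brass tips were found in the wrist image: the empty post at (331.5,204.5), the held ring at (318.5,254.5), and the red knob at (323,152). The target TCP is ≈ (0.5148, 0.069).

step_arm(
  rows=[
    {"dx": 0.15, "dy": 0.014, "dz": 0, "rx": 0, "ry": 0, "rz": 0},
    {"dx": 0.15, "dy": 0.014, "dz": 0, "rx": 0, "ry": 0, "rz": 0},
    {"dx": 0, "dy": 0, "dz": -0.25, "rx": 0, "ry": 0, "rz": 0},
    {"dx": 0, "dy": 0, "dz": -0.25, "rx": 0, "ry": 0, "rz": 0},
    {"dx": 0, "dy": 0, "dz": -0.25, "rx": 0, "ry": 0, "rz": 0},
    {"dx": 0, "dy": 0, "dz": -0.25, "rx": 0, "ry": 0, "rz": 0},
    {"dx": 0, "dy": 0, "dz": -0.2, "rx": 0, "ry": 0, "rz": 0},
    {"dx": 0, "dy": 0, "dz": -0.1, "rx": 0, "ry": 0, "rz": 0},
    {"dx": 0, "dy": 0, "dz": 0, "rx": 0, "ry": 0, "rz": 0},
    {"dx": 0, "dy": 0, "dz": 0, "rx": 0, "ry": 0, "rz": 0},
  ],
)

```text
time_s: 11.9
eef_pos: [0.5163, 0.0692, 0.0763]
eef_rot: [3.141, -0.0, 1.252]
ft_force: [0.1, -0.4, -0.4]
grip_width: 0.025
gripper_force: 12.0
```

Run:
```python
from h import *
s=status.observe(); p=s['eef_pos']; print(s['time_s'],p,s['ft_force'],s['grip_width'])
c=camera('wrist'); h=cv2.cvtColor(c['image'],cv2.COLOR_RGB2HSV)
print('ring',ringpx(c,(270,200,370,300)))
m=cv2.inRange(h,(14,110,70),(28,255,255))[215:290,285:355]
n,l,st,ce=cv2.connectedComponentsWithStats(m)
for i in range(1,n):
    if st[i,4]>20: print(st[i]+[285,215,0,0,0],ce[i]+[285,215])
for z in(.072,.084,.096): print(proj(c,[.516,.0695,z]))
```

```text
11.9 [0.51626034 0.06920438 0.07634438] [ 0.06118758 -0.35502408 -0.40959741] 0.025019807338847733
ring [(np.float64(319.5), np.float64(231.0), np.int32(100), np.int32(63), np.int32(2457)), (np.float64(318.5), np.float64(255.0), np.int32(40), np.int32(37), np.int32(300)), (np.float64(311.0), np.float64(256.5), np.int32(17), np.int32(16), np.int32(176)), (np.float64(314.5), np.float64(282.5), np.int32(44), np.int32(34), np.int32(461))]
[304 221  24  14 204] [315.54411765 227.33333333]
[306 243  21  11 159] [316.28930818 247.45283019]
[315.2459196  230.81062247]
[315.1413296  238.13411302]
[315.02396801 246.35188277]
```

The post tip shows through the ring at column ~316 with the ring at 318.5, so I shift about −1.3 mm in x and continue down with force checks.

step_arm(
  rows=[
    {"dx": -0.032, "dy": 0.01, "dz": 0, "rx": 0, "ry": 0, "rz": 0},
    {"dx": 0, "dy": 0, "dz": -0.1, "rx": 0, "ry": 0, "rz": 0},
    {"dx": 0, "dy": 0, "dz": -0.1, "rx": 0, "ry": 0, "rz": 0},
    {"dx": 0, "dy": 0, "dz": -0.1, "rx": 0, "ry": 0, "rz": 0},
    {"dx": 0, "dy": 0, "dz": -0.05, "rx": 0, "ry": 0, "rz": 0},
    {"dx": 0, "dy": 0, "dz": 0, "rx": 0, "ry": 0, "rz": 0},
  ],
)

```text
time_s: 12.55
eef_pos: [0.5145, 0.0696, 0.0618]
eef_rot: [-3.141, 0.0, 1.252]
ft_force: [-0.7, -0.3, -0.1]
grip_width: 0.0249
gripper_force: 12.0
```

step_arm(
  rows=[
    {"dx": 0, "dy": 0, "dz": -0.05, "rx": 0, "ry": 0, "rz": 0},
    {"dx": 0, "dy": 0, "dz": -0.05, "rx": 0, "ry": 0, "rz": 0},
    {"dx": 0, "dy": 0, "dz": 0, "rx": 0, "ry": 0, "rz": 0},
  ],
)

```text
time_s: 12.85
eef_pos: [0.5147, 0.0696, 0.058]
eef_rot: [-3.141, 0.0, 1.253]
ft_force: [-0.5, -0.5, -1.1]
grip_width: 0.0251
gripper_force: 12.0
```

step_arm(
  rows=[
    {"dx": 0, "dy": 0, "dz": -0.05, "rx": 0, "ry": 0, "rz": 0},
    {"dx": 0, "dy": 0, "dz": -0.05, "rx": 0, "ry": 0, "rz": 0},
    {"dx": 0, "dy": 0, "dz": 0, "rx": 0, "ry": 0, "rz": 0},
  ],
)

```text
time_s: 13.15
eef_pos: [0.5146, 0.0696, 0.054]
eef_rot: [-3.141, 0.0, 1.252]
ft_force: [0.6, -0.2, 0.3]
grip_width: 0.0255
gripper_force: 12.0
```

step_arm(
  rows=[
    {"dx": 0, "dy": 0, "dz": -0.05, "rx": 0, "ry": 0, "rz": 0},
    {"dx": 0, "dy": 0, "dz": -0.05, "rx": 0, "ry": 0, "rz": 0},
    {"dx": 0, "dy": 0, "dz": 0, "rx": 0, "ry": 0, "rz": 0},
  ],
)

```text
time_s: 13.45
eef_pos: [0.5146, 0.0696, 0.05]
eef_rot: [-3.141, 0.0, 1.252]
ft_force: [-0.2, -0.5, -0.1]
grip_width: 0.0249
gripper_force: 12.0
```

step_arm(
  rows=[
    {"dx": 0, "dy": 0, "dz": -0.025, "rx": 0, "ry": 0, "rz": 0},
    {"dx": 0, "dy": 0, "dz": 0, "rx": 0, "ry": 0, "rz": 0},
  ],
)

```text
time_s: 13.65
eef_pos: [0.5148, 0.0696, 0.0492]
eef_rot: [-3.141, 0.0, 1.253]
ft_force: [-1.0, -0.6, 0.7]
grip_width: 0.0253
gripper_force: 12.0
```

step_arm(
  rows=[
    {"dx": 0, "dy": 0, "dz": -0.025, "rx": 0, "ry": 0, "rz": 0},
    {"dx": 0, "dy": 0, "dz": 0, "rx": 0, "ry": 0, "rz": 0},
  ],
)

```text
time_s: 13.85
eef_pos: [0.5149, 0.0696, 0.0483]
eef_rot: [3.141, -0.0, 1.252]
ft_force: [0.5, 0.4, -0.5]
grip_width: 0.0252
gripper_force: 12.0
```

step_arm(
  rows=[
    {"dx": 0, "dy": 0, "dz": -0.015, "rx": 0, "ry": 0, "rz": 0},
    {"dx": 0, "dy": 0, "dz": 0, "rx": 0, "ry": 0, "rz": 0},
  ],
)

```text
time_s: 14.05
eef_pos: [0.5149, 0.0696, 0.0481]
eef_rot: [3.141, -0.0, 1.252]
ft_force: [-0.9, 0.4, 6.0]
grip_width: 0.0251
gripper_force: 12.0
```

Seated at exactly the expected height, with 6 N contact. Release and lift.

step_arm(
  rows=[
    {"dx": 0, "dy": 0, "dz": 0, "rx": 0, "ry": 0, "rz": 0},
    {"dx": 0, "dy": 0, "dz": 0, "rx": 0, "ry": 0, "rz": 0},
    {"dx": 0, "dy": 0, "dz": 0, "rx": 0, "ry": 0, "rz": 0},
    {"dx": 0, "dy": 0, "dz": 0.1, "rx": 0, "ry": 0, "rz": 0},
    {"dx": 0, "dy": 0, "dz": 0.3, "rx": 0, "ry": 0, "rz": 0},
    {"dx": 0, "dy": 0, "dz": 0.6, "rx": 0, "ry": 0, "rz": 0},
    {"dx": 0, "dy": 0, "dz": 0.6, "rx": 0, "ry": 0, "rz": 0},
    {"dx": 0, "dy": 0, "dz": 0.4, "rx": 0, "ry": 0, "rz": 0},
    {"dx": 0, "dy": 0, "dz": 0, "rx": 0, "ry": 0, "rz": 0},
  ],
  claw=-0.15,
)

```text
time_s: 14.95
eef_pos: [0.5168, 0.0698, 0.1306]
eef_rot: [3.137, -0.002, 1.253]
ft_force: [0.2, -0.8, 0.6]
grip_width: 0.0373
gripper_force: 0.0
```

Run:
```python
from h import *
s=status.observe(); p=s['eef_pos']; print(s['time_s'],p,s['ft_force'],s['grip_width'])
c=camera('wrist'); cv2.imwrite('pics/w5.png',c['image'][:,:,::-1]); h=cv2.cvtColor(c['image'],cv2.COLOR_RGB2HSV)
print(proj(c,[.5149,.0696,.081]),proj(c,[.5149,.0696,.096]))
m=cv2.inRange(h,(14,110,70),(28,255,255))[100:300,270:560]
n,l,st,ce=cv2.connectedComponentsWithStats(m)
for i in range(1,n):
    if 100<st[i,4]<900:
        u,v=(ce[i]+[270,100]); print('brass',u.round(1),v.round(1),st[i,2:]); u=int(u);v=int(v)
        g=cv2.cvtColor(c['image'],cv2.COLOR_RGB2GRAY)[v-30:v+30:2,u-36:u+36:2].astype(int)
        if len(g) and abs(v-205)<25: 
            for row in g: print(''.join(' .:-=+*#%@'[x*10//256] for x in row))
m=cv2.inRange(h,(0,170,90),(6,255,255))|cv2.inRange(h,(175,170,90),(180,255,255))
n,l,st,ce=cv2.connectedComponentsWithStats(m); i=1+st[1:,4].argmax(); print('red',st[i],ce[i],ray(c,*ce[i],.11))
```

```text
14.95 [0.5167719  0.06982131 0.13063681] [ 0.17521402 -0.7658489   0.55785681] 0.037334428946728636
[313.6029768  210.40153223] [313.48771797 216.74408472]
brass 362.9 133.4 [ 23  22 406]
brass 458.4 133.6 [ 26  22 459]
brass 315.3 211.3 [ 20  22 358]
@@@@@@@@@@@@@@@@@@@@@##**********%%@
@@@@@@@@@@@@@@@@@@@@@%#************@
@@@@@@@@@@@@@@@@@@@@@@%%**********@@
@@@@@@@@@@@@@@@@@@@@@@@@**********%@
@@@@@@@@@@@@@@@@@@@@@@@@%**********@
@@@@@@@@@@@@@@@*=-:::+%@@*********%@
@@@@@@@@@@@@@%:--===-::+%@@******%%@
@@@@@@@@@@@@#:=+*++++=---%@@@*%%@@@@
@@@@@@@@@@@%:+*%@@@@%*=--=@@@@@@@@@@
@@@@@@@@@%%=+#@@@%%@@@%=-:+@@@@@@@@@
*%@@@@@@@%%-%@@+-====%@%=:-#@@@@@@@@
==+@@@@%%%*#@#-======-#@%:-*%@@@@@@@
==#@%@@@%%*%%--======--%@+:*#@@@@@@@
==%%%%@@%%*@#.=++++=---=@#:+*@@@@@@@
=*%%%%@@@%%@+:+++++==---@%:+%@@@@@@@
=#%%%%@@@%#@*:+++++=--::#%:**@@@@@@@
+%%%%%%@@%%@*-+++**+=-:-@#-##%@@@@@@
#%%%%%%@@%%@%-=+*##**::-%*+##*@@@@@@
%%%%%%%%@@%%@#=+*#**#=:**=**#%@@@@@@
%%%%%%%%@@@%%%*=*****--*+****#@@@@@@
%%%%%%%%@@@%%@@%****=+***#***%@@@@@@
%%%%%%%%%@@%%%%%@%#****#*#***#@@@@@@
%%%%%%%%%@@@%%%%@%%##*##**#**#%@@@
[... 856 characters left out ...]
=+*@%-==++++++++=#@@@@%%+===-
@@@%%+:-=*@#-===++++****+@@@@@@@%%+=
@@@%%%.-=+%%:-====++*####%@@@@@@@@+=
@@@%%%*:-=%@+--====+*####%@@@@@@@%==
@@@@%%%*--%@@*=---==***##@@@@@@@@%==
@@@@@%@%%=-%@@%*=---=*##@@@@@@@@@*==
@@@@@@@@@%#+%@@@@%#****%@@@@@@@@%===
@@@@@@@@@@@**##%%%#***#%@@@@@@@@#===
@@@@@@@@@@@@@**#*******@@@@@@@@@+===
@@@@@@@@@@@@@@@%%%@%#%@@@@@@@@@%====
@@@@@@@@@@@@@@@@@@@@@@@@@@@@@@@*---=
@@@@@@@@@@@@@@@@@@@@@@@@@@@@@@%=-===
@@@@@@@@@@@@@@@@@@@@@@@@@@@@@@#==--=
@@@@@@@@@@@@@@@@@@@@@@@@@@@@@%======
@@@@@@@@@@@@@@@@@@@@@@@@@@@@@*======
brass 439.3 278.5 [ 21  17 298]
brass 292.3 292.4 [ 38  22 392]
red [294 148  22  26 459] [304.59477124 160.66013072] [0.52375112 0.11509631 0.11      ]
```

The ring's bore surrounds the post and it lies flat, matching the others. Shut the fingers and go to the red knob's clockwise side.

step_arm(
  rows=[
    {"dx": 0.132, "dy": 0.263, "dz": 0, "rx": 0, "ry": 0, "rz": -0.143},
    {"dx": 0.132, "dy": 0.263, "dz": 0, "rx": 0, "ry": 0, "rz": -0.143},
    {"dx": 0.132, "dy": 0.263, "dz": 0, "rx": 0, "ry": 0, "rz": -0.143},
    {"dx": 0.132, "dy": 0.263, "dz": 0, "rx": 0, "ry": 0, "rz": -0.143},
    {"dx": 0.132, "dy": 0.263, "dz": 0, "rx": 0, "ry": 0, "rz": -0.143},
    {"dx": 0.132, "dy": 0.263, "dz": 0, "rx": 0, "ry": 0, "rz": -0.143},
    {"dx": 0, "dy": 0, "dz": 0, "rx": 0, "ry": 0, "rz": 0},
    {"dx": 0, "dy": 0, "dz": 0, "rx": 0, "ry": 0, "rz": 0},
  ],
  claw=-1,
)

```text
time_s: 15.8
eef_pos: [0.5457, 0.1325, 0.1268]
eef_rot: [-3.141, 0.002, 0.582]
ft_force: [-0.2, -0.2, -0.1]
grip_width: 0.0003
gripper_force: 0.0
```

Run:
```python
from h import *
s=status.observe(); p=s['eef_pos']; print(s['time_s'],p,s['eef_rot'],s['joint_pos'],s['grip_width'])
c=camera('wrist'); h=cv2.cvtColor(c['image'],cv2.COLOR_RGB2HSV)
m=cv2.inRange(h,(0,170,90),(6,255,255))|cv2.inRange(h,(175,170,90),(180,255,255))
n,l,st,ce=cv2.connectedComponentsWithStats(m)
for i in range(1,n):
    if st[i,4]>100: print('red',st[i],ce[i],ray(c,*ce[i],.11))
```

```text
15.8 [0.54573745 0.13248073 0.12681051] [-3.14109289e+00  1.63587109e-03  5.82078075e-01] [ 2.17027771e-01  4.20122060e-01  1.81951834e+00 -1.49142595e-04
  9.03658753e-01  1.20583881e+00] 0.0003499581727205732
```

step_arm(
  rows=[
    {"dx": 0.06, "dy": 0.01, "dz": 0, "rx": 0, "ry": 0, "rz": 0},
    {"dx": 0, "dy": 0, "dz": -0.4, "rx": 0, "ry": 0, "rz": 0},
    {"dx": 0, "dy": 0, "dz": -0.4, "rx": 0, "ry": 0, "rz": 0},
    {"dx": 0, "dy": 0, "dz": -0.4, "rx": 0, "ry": 0, "rz": 0},
    {"dx": 0, "dy": 0, "dz": -0.2, "rx": 0, "ry": 0, "rz": 0},
    {"dx": 0, "dy": 0, "dz": -0.17, "rx": 0, "ry": 0, "rz": 0},
    {"dx": 0, "dy": 0, "dz": 0, "rx": 0, "ry": 0, "rz": 0},
  ],
)

```text
time_s: 16.55
eef_pos: [0.5485, 0.1328, 0.0643]
eef_rot: [-3.141, 0.001, 0.579]
ft_force: [-0.1, -1.2, 0.1]
grip_width: 0.0002
gripper_force: 0.0
```

step_arm(
  rows=[
    {"dx": -0.0752, "dy": -0.032, "dz": 0, "rx": 0, "ry": 0, "rz": 0.0444},
    {"dx": -0.0742, "dy": -0.0346, "dz": 0, "rx": 0, "ry": 0, "rz": 0.0444},
    {"dx": -0.0728, "dy": -0.0372, "dz": 0, "rx": 0, "ry": 0, "rz": 0.0444},
    {"dx": 0, "dy": 0, "dz": 0, "rx": 0, "ry": 0, "rz": 0},
  ],
)

```text
time_s: 16.95
eef_pos: [0.5402, 0.1289, 0.0656]
eef_rot: [3.141, -0.001, 0.684]
ft_force: [-0.2, -0.0, -0.1]
grip_width: 0.0005
gripper_force: 0.0
```

step_arm(
  rows=[
    {"dx": -0.0358, "dy": -0.0198, "dz": 0, "rx": 0, "ry": 0, "rz": 0.0222},
    {"dx": -0.0358, "dy": -0.0198, "dz": 0, "rx": 0, "ry": 0, "rz": 0.0222},
  ],
)

```text
time_s: 17.15
eef_pos: [0.5374, 0.1274, 0.0652]
eef_rot: [3.141, -0.001, 0.719]
ft_force: [-1.1, -0.2, -0.4]
grip_width: 0.0003
gripper_force: 0.0
```

step_arm(
  rows=[
    {"dx": -0.0351, "dy": -0.0211, "dz": 0, "rx": 0, "ry": 0, "rz": 0.0222},
    {"dx": -0.0351, "dy": -0.0211, "dz": 0, "rx": 0, "ry": 0, "rz": 0.0222},
  ],
)

```text
time_s: 17.35
eef_pos: [0.5361, 0.1267, 0.0653]
eef_rot: [3.14, -0.004, 0.754]
ft_force: [4.4, 5.9, -3.7]
grip_width: 0.0008
gripper_force: 3.7
```

step_arm(
  rows=[
    {"dx": -0.0343, "dy": -0.0223, "dz": 0, "rx": 0, "ry": 0, "rz": 0.0222},
    {"dx": -0.0343, "dy": -0.0223, "dz": 0, "rx": 0, "ry": 0, "rz": 0.0222},
  ],
)

```text
time_s: 17.55
eef_pos: [0.5335, 0.1252, 0.0653]
eef_rot: [3.14, -0.004, 0.789]
ft_force: [4.6, 5.6, -2.4]
grip_width: 0.0002
gripper_force: 3.9
```

step_arm(
  rows=[
    {"dx": -0.067, "dy": -0.047, "dz": 0, "rx": 0, "ry": 0, "rz": 0.0444},
    {"dx": -0.0323, "dy": -0.025, "dz": 0, "rx": 0, "ry": 0, "rz": 0.0222},
  ],
)

```text
time_s: 17.75
eef_pos: [0.5293, 0.1223, 0.0653]
eef_rot: [3.14, -0.004, 0.841]
ft_force: [3.4, 6.3, -2.8]
grip_width: -0.0
gripper_force: 3.7
```

step_arm(
  rows=[
    {"dx": -0.0317, "dy": -0.0257, "dz": 0, "rx": 0, "ry": 0, "rz": 0.0222},
    {"dx": -0.063, "dy": -0.0521, "dz": 0, "rx": 0, "ry": 0, "rz": 0.0444},
  ],
)

```text
time_s: 17.95
eef_pos: [0.5256, 0.1195, 0.0653]
eef_rot: [3.14, -0.004, 0.893]
ft_force: [2.4, 7.9, -2.8]
grip_width: 0.0004
gripper_force: 4.4
```

step_arm(
  rows=[
    {"dx": -0.0617, "dy": -0.0536, "dz": 0, "rx": 0, "ry": 0, "rz": 0.0444},
    {"dx": -0.0304, "dy": -0.0274, "dz": 0, "rx": 0, "ry": 0, "rz": 0.0222},
  ],
)

```text
time_s: 18.15
eef_pos: [0.5214, 0.116, 0.0653]
eef_rot: [3.14, -0.003, 0.946]
ft_force: [2.0, 7.3, -2.1]
grip_width: 0.0004
gripper_force: 3.8
```

step_arm(
  rows=[
    {"dx": -0.0294, "dy": -0.0284, "dz": 0, "rx": 0, "ry": 0, "rz": 0.0222},
    {"dx": -0.0578, "dy": -0.0578, "dz": 0, "rx": 0, "ry": 0, "rz": 0.0444},
  ],
)

```text
time_s: 18.35
eef_pos: [0.5181, 0.1128, 0.0653]
eef_rot: [3.14, -0.004, 0.998]
ft_force: [2.6, 8.7, -1.6]
grip_width: 0.0004
gripper_force: 4.4
```

step_arm(
  rows=[
    {"dx": -0.0557, "dy": -0.0598, "dz": 0, "rx": 0, "ry": 0, "rz": 0.0444},
    {"dx": -0.0271, "dy": -0.0306, "dz": 0, "rx": 0, "ry": 0, "rz": 0.0222},
  ],
)

```text
time_s: 18.55
eef_pos: [0.5139, 0.1083, 0.0651]
eef_rot: [3.141, -0.002, 1.051]
ft_force: [0.3, 3.2, 0.1]
grip_width: 0.0006
gripper_force: 1.7
```

step_arm(
  rows=[
    {"dx": -0.0264, "dy": -0.0312, "dz": 0, "rx": 0, "ry": 0, "rz": 0.0222},
    {"dx": -0.0514, "dy": -0.0635, "dz": 0, "rx": 0, "ry": 0, "rz": 0.0444},
  ],
)

```text
time_s: 18.75
eef_pos: [0.5105, 0.1042, 0.0651]
eef_rot: [3.141, -0.001, 1.103]
ft_force: [0.3, 4.4, 2.5]
grip_width: 0.0003
gripper_force: 1.9
```

step_arm(
  rows=[
    {"dx": -0.0125, "dy": -0.0161, "dz": 0, "rx": 0, "ry": 0, "rz": 0.0111},
    {"dx": 0, "dy": 0, "dz": 0, "rx": 0, "ry": 0, "rz": 0},
  ],
)

```text
time_s: 18.95
eef_pos: [0.5097, 0.103, 0.0649]
eef_rot: [-3.142, 0.0, 1.11]
ft_force: [-0.5, 1.2, 1.4]
grip_width: 0.0001
gripper_force: 0.6
```

step_arm(
  rows=[
    {"dx": -0.0123, "dy": -0.0163, "dz": 0, "rx": 0, "ry": 0, "rz": 0.0111},
    {"dx": 0, "dy": 0, "dz": 0, "rx": 0, "ry": 0, "rz": 0},
  ],
)

```text
time_s: 19.15
eef_pos: [0.5092, 0.1025, 0.0649]
eef_rot: [-3.142, 0.0, 1.119]
ft_force: [0.5, 1.3, 1.0]
grip_width: 0.0003
gripper_force: 0.9
```

step_arm(
  rows=[
    {"dx": -0.0122, "dy": -0.0164, "dz": 0, "rx": 0, "ry": 0, "rz": 0.0111},
    {"dx": 0, "dy": 0, "dz": 0, "rx": 0, "ry": 0, "rz": 0},
  ],
)

```text
time_s: 19.35
eef_pos: [0.5088, 0.1018, 0.0649]
eef_rot: [3.142, 0.0, 1.128]
ft_force: [0.7, 2.2, 1.9]
grip_width: 0.0003
gripper_force: 0.9
```

step_arm(
  rows=[
    {"dx": -0.012, "dy": -0.0165, "dz": 0, "rx": 0, "ry": 0, "rz": 0.0111},
    {"dx": 0, "dy": 0, "dz": 0, "rx": 0, "ry": 0, "rz": 0},
  ],
)

```text
time_s: 19.55
eef_pos: [0.5083, 0.1011, 0.0649]
eef_rot: [3.142, 0.0, 1.137]
ft_force: [0.5, 2.9, 2.7]
grip_width: 0.0003
gripper_force: 1.0
```

step_arm(
  rows=[
    {"dx": -0.0118, "dy": -0.0166, "dz": 0, "rx": 0, "ry": 0, "rz": 0.0111},
    {"dx": 0, "dy": 0, "dz": 0, "rx": 0, "ry": 0, "rz": 0},
  ],
)

```text
time_s: 19.75
eef_pos: [0.5078, 0.1004, 0.0649]
eef_rot: [-3.142, 0.0, 1.146]
ft_force: [0.5, 2.5, 1.5]
grip_width: 0.0005
gripper_force: 1.0
```

step_arm(
  rows=[
    {"dx": -0.0117, "dy": -0.0167, "dz": 0, "rx": 0, "ry": 0, "rz": 0.0111},
    {"dx": 0, "dy": 0, "dz": 0, "rx": 0, "ry": 0, "rz": 0},
  ],
)

```text
time_s: 19.95
eef_pos: [0.5073, 0.0997, 0.0649]
eef_rot: [-3.142, 0.0, 1.154]
ft_force: [0.7, 1.7, 1.8]
grip_width: 0.0002
gripper_force: 1.0
```

step_arm(
  rows=[
    {"dx": -0.0115, "dy": -0.0168, "dz": 0, "rx": 0, "ry": 0, "rz": 0.0111},
    {"dx": 0, "dy": 0, "dz": 0, "rx": 0, "ry": 0, "rz": 0},
  ],
)

```text
time_s: 20.15
eef_pos: [0.5068, 0.0991, 0.0649]
eef_rot: [-3.142, 0.0, 1.163]
ft_force: [-0.0, 2.2, 2.4]
grip_width: 0.0006
gripper_force: 1.0
```

step_arm(
  rows=[
    {"dx": -0.0114, "dy": -0.0169, "dz": 0, "rx": 0, "ry": 0, "rz": 0.0111},
    {"dx": 0, "dy": 0, "dz": 0, "rx": 0, "ry": 0, "rz": 0},
  ],
)

```text
time_s: 20.35
eef_pos: [0.5064, 0.0984, 0.0649]
eef_rot: [-3.142, 0.0, 1.172]
ft_force: [0.3, 1.5, 2.1]
grip_width: 0.0006
gripper_force: 1.0
```

step_arm(
  rows=[
    {"dx": -0.0112, "dy": -0.017, "dz": 0, "rx": 0, "ry": 0, "rz": 0.0111},
    {"dx": 0, "dy": 0, "dz": 0, "rx": 0, "ry": 0, "rz": 0},
  ],
)

```text
time_s: 20.55
eef_pos: [0.5059, 0.0977, 0.0648]
eef_rot: [-3.142, 0.0, 1.181]
ft_force: [0.2, 2.0, 1.5]
grip_width: -0.0001
gripper_force: 1.1
```

step_arm(
  rows=[
    {"dx": -0.0055, "dy": -0.0085, "dz": 0, "rx": 0, "ry": 0, "rz": 0.0055},
    {"dx": 0, "dy": 0, "dz": 0, "rx": 0, "ry": 0, "rz": 0},
  ],
)

```text
time_s: 20.75
eef_pos: [0.5058, 0.0976, 0.0649]
eef_rot: [3.142, -0.0, 1.185]
ft_force: [0.0, 3.8, 1.0]
grip_width: 0.0005
gripper_force: 1.8
```

step_arm(
  rows=[
    {"dx": -0.0055, "dy": -0.0085, "dz": 0, "rx": 0, "ry": 0, "rz": 0.0055},
    {"dx": 0, "dy": 0, "dz": 0, "rx": 0, "ry": 0, "rz": 0},
  ],
)

```text
time_s: 20.95
eef_pos: [0.5057, 0.0975, 0.0649]
eef_rot: [3.141, -0.001, 1.189]
ft_force: [0.6, 5.1, 0.8]
grip_width: 0.0003
gripper_force: 2.6
```

step_arm(
  rows=[
    {"dx": -0.0055, "dy": -0.0085, "dz": 0, "rx": 0, "ry": 0, "rz": 0.0055},
    {"dx": 0, "dy": 0, "dz": 0, "rx": 0, "ry": 0, "rz": 0},
  ],
)

```text
time_s: 21.15
eef_pos: [0.5057, 0.0974, 0.065]
eef_rot: [3.141, -0.001, 1.193]
ft_force: [1.6, 6.6, 0.1]
grip_width: 0.0006
gripper_force: 3.4
```

step_arm(
  rows=[
    {"dx": -0.0055, "dy": -0.0085, "dz": 0, "rx": 0, "ry": 0, "rz": 0.0055},
    {"dx": 0, "dy": 0, "dz": 0, "rx": 0, "ry": 0, "rz": 0},
  ],
)

```text
time_s: 21.35
eef_pos: [0.5056, 0.0973, 0.065]
eef_rot: [3.141, -0.002, 1.197]
ft_force: [2.0, 8.4, -0.2]
grip_width: 0.0006
gripper_force: 4.1
```

step_arm(
  rows=[
    {"dx": -0.0055, "dy": -0.0085, "dz": 0, "rx": 0, "ry": 0, "rz": 0.0055},
    {"dx": 0, "dy": 0, "dz": 0, "rx": 0, "ry": 0, "rz": 0},
  ],
)

```text
time_s: 21.55
eef_pos: [0.5055, 0.0973, 0.065]
eef_rot: [3.141, -0.002, 1.201]
ft_force: [1.8, 10.6, 0.3]
grip_width: -0.0001
gripper_force: 5.0
```

step_arm(
  rows=[
    {"dx": -0.0055, "dy": -0.0085, "dz": 0, "rx": 0, "ry": 0, "rz": 0.0055},
    {"dx": 0, "dy": 0, "dz": 0, "rx": 0, "ry": 0, "rz": 0},
  ],
)

```text
time_s: 21.75
eef_pos: [0.5055, 0.0972, 0.065]
eef_rot: [3.141, -0.003, 1.206]
ft_force: [1.4, 12.0, -0.9]
grip_width: 0.0004
gripper_force: 5.8
```

Firm stop at 12 N. Back off and rise.

step_arm(
  rows=[
    {"dx": 0.03, "dy": 0.07, "dz": 0, "rx": 0, "ry": 0, "rz": 0},
    {"dx": 0.05, "dy": 0.1, "dz": 0, "rx": 0, "ry": 0, "rz": 0},
    {"dx": 0.05, "dy": 0.1, "dz": 0, "rx": 0, "ry": 0, "rz": 0},
    {"dx": 0, "dy": 0, "dz": 0.4, "rx": 0, "ry": 0, "rz": 0},
    {"dx": 0, "dy": 0, "dz": 0.7, "rx": 0, "ry": 0, "rz": 0},
    {"dx": 0, "dy": 0, "dz": 0.7, "rx": 0, "ry": 0, "rz": 0},
    {"dx": 0, "dy": 0, "dz": 0.4, "rx": 0, "ry": 0, "rz": 0},
    {"dx": -0.6, "dy": 0.4, "dz": 0, "rx": 0, "ry": 0, "rz": 0},
    {"dx": -0.6, "dy": 0.4, "dz": 0, "rx": 0, "ry": 0, "rz": 0},
    {"dx": 0, "dy": 0, "dz": 0, "rx": 0, "ry": 0, "rz": 0},
    {"dx": 0, "dy": 0, "dz": 0, "rx": 0, "ry": 0, "rz": 0},
  ],
)

```text
time_s: 22.85
eef_pos: [0.4619, 0.1387, 0.153]
eef_rot: [3.141, 0.0, 1.207]
ft_force: [0.0, 0.2, 1.1]
grip_width: 0.0006
gripper_force: 0.0
```

Run:
```python
from h import *
s=status.observe(); p=s['eef_pos']; print(s['time_s'],p,s['ft_force'])
b=camera('side'); h=cv2.cvtColor(b['image'],cv2.COLOR_RGB2HSV)
cv2.imwrite('pics/end.png',b['image'][:,:,::-1])
for nm,m,lim in(('brass',cv2.inRange(h,(12,110,70),(28,255,255)),5),('red',cv2.inRange(h,(0,150,80),(6,255,255))|cv2.inRange(h,(174,150,80),(180,255,255)),20)):
    m[:165]=0;m[245:]=0;m[:,:240]=0;m[:,345:]=0
    n,l,st,ce=cv2.connectedComponentsWithStats(m)
    for i in range(1,n):
        if lim<st[i,4]<400:
            X=ray(b,*ce[i],.092 if nm=='brass' else .102); d=X-[.5838,.046,0]; print(nm,ce[i].round(1),st[i,4],X.round(4),np.degrees(np.arctan2(d[1],d[0])).round(1),np.hypot(*d[:2]).round(4))
o=cv2.imread('pics/side0.png')[:,:,::-1]
for im in(o,b['image']):
    g=cv2.cvtColor(im,cv2.COLOR_RGB2GRAY)[198:250,212:262].astype(int); g=g[:, :]
    for row in g[::2]: print(''.join(' .:-=+*#%@'[x*10//256] for x in row))
    print()
```

```text
22.85 [0.46185356 0.13872118 0.15299439] [0.01864242 0.18032976 1.05036085]
brass [339.3 170. ] 15 [ 0.4726 -0.0238  0.092 ] -147.9 0.1313
brass [314.  168.6] 7 [ 0.5293 -0.0278  0.092 ] -126.5 0.0917
brass [301.4 173.3] 36 [ 0.5566 -0.0126  0.092 ] -114.9 0.0646
brass [269.3 176.2] 39 [ 0.6272 -0.0026  0.092 ] -48.3 0.0652
brass [320.2 192.4] 46 [0.5127 0.0441 0.092 ] -178.5 0.0711
brass [252.9 198.9] 43 [0.6536 0.0644 0.092 ] 14.7 0.0722
brass [305.9 216.5] 49 [0.539  0.1099 0.092 ] 125.0 0.078
brass [270.7 220.2] 50 [0.6092 0.1204 0.092 ] 71.2 0.0786
red [326.3 202.9] 78 [0.4985 0.0817 0.102 ] 157.3 0.0925
##***********########*==-:+:......:%%%%%%%######%%
##***********######*=-==-+%=...... +%%%####%%%#%%%
#***********######*=--=--#%%-......%%%%#####%%#%##
#**********######+-****-=#%%##--=-=%%%#########%%%
#**********#####+=-****-+%%%%%======####*########%
#*********#####+=--****-=#%%#%%*++*##########***#%
******++++==##+-==-****-=%%%###%%%%%%#####%+=+**==
****#=----=--*=-==-****=-*%%###%###%%%#####==++++=
****#=--===-:-====:****=-=%%###%###%####%%#-==+++=
***#*=-====:-=+++++****+
[... 1469 characters left out ...]
:::===+##**#*+:=#%%%%%%*+=++##%#####%
###***-------::::-*#*****#*=--#%%%%%%%%%%%%%%%%%#%
##**##+------::::-*##*###*+==--+%%%%%%%%%%%%%%%%%%
##**##%+------:::--=+++++=---==-=*%%%%%%%%%%%%%%%%
##**##%#------:::==---------:-==-==*%%%%%%%%%%%%%%
##*####%*------::==---------::=======+#%%%%%%%%%%%
#*######%+------:===::::::::::-=====-=++*#%%%%%%%%
**#######%=------===-::::::::::======-==+++*#%%%%%
**########*+*-=======-::::::::::========-==++++***
*############*========-:::::::::==============++**
*#############*========:::::::::==================
###############+========-:::---=================-=
################==================================
###########**#**#=-===============================
```

The detent lever now leans about 0.16 rad into the dial, the red knob is at 157°, and the arm is clear. Handing in.

```bash
python3 -c "
from plant import order; print(order.job_done())"
```

```text
the job is handed in; nothing more can be done
None
```

The silver ring sits flat on the empty post and is released, the dial is at its next detent against the stop (last reading about 12 N, roller home as far as the side camera shows), and I handed the job in at about 23 s with the arm clear.

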